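# Let the battery out of its desk dispenser

### The arm

A 6-joint arm with a two-finger parallel gripper is mounted at the origin on a cart in front of the work surface, level with it; the furniture and walls round the work are solid. World frame = base frame: x ahead of the robot, y to its left, z up, the work surface at z = 0. Lengths are in mm, angles in rad, forces in N, time in s.
With the tool pointing down it reaches from about 275 to 750 mm from the base axis. Payload 10.2 kg.
Tool frame: the origin (TCP) lies midway between the tips of the shut fingers; the grasp point (between the pads) lies grasp_offset behind it (grasp_offset is the distance from the TCP to the grasp point, in mm); x points along the fingers, z is the direction in which the jaws open and shut, and the axes are right-handed (so a half turn about x gives the same grasp; the last joint's range is limited). The gripper opens to 85 mm and grips with 20 to 120 N. Pads are 22 mm wide; open, the fingers measure 114 mm over their backs; the gripper's body (76 mm by 85 mm) begins 54 mm behind the grasp point. The pads swing forward as they close: fully open they stand 13 mm farther back than shut.
Start: joints at [1.057, 0.313, 1.498, -0, 1.331, -0.223], TCP at [150.54, 502.96, 231.294] pointing down, gripper open.
Joint ranges: [-2.94, 2.94], [-0.97, 2.17], [0.19, 2.56], [-1.23, 4.37], [0.02, 3.11], [-2.88, 2.88]. Speed limits (rad/s): [2.39, 2.39, 3.01, 3.14, 3.14, 3.14].

### API

Orientations are given as a unit quaternion [w, x, y, z].
In Python, from rig import sense, capture, calibration, finish_job, grasp_offset gives the robot as it stands.
- The arm moves only by the shell command python3 -m jog 'ROWS' [FORCE]. ROWS is JSON, a list of rows, each an object with "linear": the shift along the tool's x, y, z scaled (see below), a list of three; "rotation": the turn, a rotation vector about the tool's x, y, z scaled (see below), a list of three; "grip": the finger opening in mm, from 0 to 85.4. A call has 1 to 20 rows; each row is the pose to reach, as a shift and turn from the pose measured when the call began, along the tool's axes at that moment; what a row does not reach only later rows make up. The controller multiplies each number of a shift by 0.3 m and each number of a turn by 0.5 rad. A row lasts 1/12 s, in which the tool goes at most 41.7 mm and 7.16 degrees, less where a joint would pass 70% of its speed; a pose out of reach is approached as far as the arm can. A call with a number of a shift or a turn outside -1 to 1 is refused whole. A call with a gripper value outside its range is refused whole. The fingers move at their own pace and stop on an object; FORCE is the grip in N (left out, the last holds). Time passes only in rows, so rows that repeat a pose let the fingers close. It gives the time, the measured TCP pose, the force and the opening at its end, in the units of the state.
- sense(): the state, without advancing time (a new reading comes with each control period).
- capture(name): name is "scene" or "top"; returns (picture, depth): 384x512x3 uint8, red, green, blue; 384x512 float32, mm along the optical axis (not along the pixel's ray), 0 where there is no reading.
- calibration(name): a dict with "intrinsics" (3x3 intrinsics, pixels), "world_from_camera" (4x4, takes a point from camera to world coordinates). Camera axes: x right, y up, looking along -z (the intrinsics and any distortion apply to the point x, -y, -z); pixel columns grow to the right and rows downward; lengths in mm; the calibration is good to about 2 mm. A picture is of the moment at which its call begins. calibration takes no time and is no camera call.
- finish_job(): hands the job in, once; it reports no verdict.
The state is a dict: "time_s": time; "joints": joint angles; "dq": joint speeds; "tau": joint torques, N m; "eef_pos": TCP position; "ee_rot": TCP orientation; "force": force on the tool from outside, world axes, zero at the start; "wrist_torque": the same for the moment, N m; "grip_width": opening from 0.0 (shut) to 1.0 (fully open).
Only numpy, scipy, OpenCV 4.12 (cv2) and the standard library are available. Lean on these libraries where they do the work, as an engineer would, in place of code of your own. Each camera call takes 0.05 s, during which the arm holds its last target.

### The job

Two dispensers of the same make stand on the desk, one holding a battery and one holding a wooden bead. Press down the black paddle at the back of the battery's dispenser so that the gate at the other end of its rocking arm lifts, keep it down until the battery has rolled out into the catch tray in front, then let the paddle come up so that the gate shuts. Do not touch the battery or the bead, leave the bead's dispenser shut, and leave everything else on the desk where it is.

Things in the scene. Friction and masses are not known exactly. Their poses are not given: they have to be found in the camera images.
- battery_dispenser: Fixed grey box 158 mm long, 70 wide, 66 high, holding one AA battery lying crosswise in a sloping open-topped lane 58 mm wide. Origin: centre of its underside, on the desk. Own +x points from the catch tray (x -80 to -23 mm) uphill along the lane to the rear wall (x 78 mm) and on to the black paddle behind; +y to the side where the rocking steel arm sits; z up.
- battery_paddle (a point): Centre of the top of the black ribbed paddle, 32 (x) by 34 (y) by 6 mm, at the rear end of the battery dispenser's arm. At rest level, 73 mm above the desk, at x 115, y 42 mm in the dispenser's frame, clear of the box, only desk below. Axes are the dispenser's at rest.
- battery_lever (a joint): Rocking arm of the battery dispenser (rad): 0 = paddle up, gate shut; 0.45 = hard stop, gate fully up. Pivot 85 mm ahead of the paddle's centre, 62 mm above the desk. Pressing the paddle straight down 36 mm gives about 0.42 rad or more. A spring shuts it: 2 N on the paddle to start, 4 N at full travel. The gate clears the battery above about 0.32 rad.
- battery_tray (a point): Centre of the inner floor of the battery dispenser's catch tray, 6 mm above the desk; inside 52 mm (x) by 58 mm (y), rim 24 mm above the desk. Axes as the dispenser's.
- battery: The AA battery, 15 mm thick, 50 mm long along its own y. Its origin lies on its skin and turns round with it as it rolls; for its place use battery_center.
- battery_center (a point): Centre of the battery. At the start it lies across the lane against the shut gate, about 36 mm above the desk; it rolls out into the tray by itself within about a second while the gate is up, and there its centre is about 14 mm above the desk.
- bead_dispenser: Fixed grey box 158 mm long, 70 wide, 66 high, holding one wooden bead in a sloping open-topped lane 58 mm wide. Origin: centre of its underside, on the desk. Own +x points from the catch tray (x -80 to -23 mm) uphill along the lane to the rear wall (x 78 mm) and on to the black paddle behind; +y to the side where the rocking steel arm sits; z up.
- bead_paddle (a point): Centre of the top of the black ribbed paddle, 32 (x) by 34 (y) by 6 mm, at the rear end of the bead dispenser's arm. At rest level, 73 mm above the desk, at x 115, y 42 mm in the dispenser's frame, clear of the box, only desk below. Axes are the dispenser's at rest.
- bead_lever (a joint): Rocking arm of the bead dispenser (rad): 0 = paddle up, gate shut; 0.45 = hard stop, gate fully up. Pivot 85 mm ahead of the paddle's centre, 62 mm above the desk. Pressing the paddle straight down 36 mm gives about 0.42 rad or more. A spring shuts it: 2 N on the paddle to start, 4 N at full travel. The gate clears the bead above about 0.32 rad.
- bead: The wooden bead, a ball 22 mm across; origin at its centre. It rests against the bead dispenser's shut gate and must stay in its lane.
- glue_stick: Glue stick standing on its cap, 27 mm across, 92 mm high; a bystander, loose. Origin: centre of its underside.
- tape_roll: Roll of brown tape lying flat, 96 mm across, 48 mm high; a bystander, loose. Origin: centre of its underside.
- findings_pot: Round white pot with a dark lid, 64 mm across, 40 mm high; a bystander, loose. Origin: centre of its underside.
- keys: Small bunch of keys lying flat, 62x101x14 mm; a bystander, loose. Origin: centre of its underside.
- usb_stick: USB stick lying flat, 18x52x8 mm; a bystander, loose. Origin: centre of its underside.

How it is judged (in metres and radians):
On the way, in this order (a step that is already met when the one before it is completed fails the run):
1. the fingers press the battery dispenser's paddle down and its gate begins to lift (value of joint battery_lever above 0.12 rad and contact force between the fingers and battery_dispenser above 0.5 N).
2. the battery lies in the catch tray of its dispenser (x of battery_center in the frame of battery_tray between -0.027 and 0.027 m and y of battery_center in the frame of battery_tray between -0.03 and 0.03 m and z of battery_center in the frame of battery_tray below 0.016 m), for 0.1 s.
At the end, for the whole second after the job is handed in: The battery lies at rest in its catch tray (centre within 27 mm lengthwise and 30 mm sideways of the tray's centre and less than 16 mm above its floor), both levers are back within 0.06 rad of shut, and the bead is still in its lane (all of step 2 and linear speed of battery below 0.03 m/s and value of joint each of battery_lever, bead_lever below 0.06 rad and x of bead in the frame of bead_dispenser between -0.022 and 0.075 m and y of bead in the frame of bead_dispenser between -0.03 and 0.03 m and z of bead in the frame of bead_dispenser below 0.066 m); the robot touches nothing.
It fails at once if the robot touches the battery or the bead (contact force between any of the arm, the fingers and battery above 0.3 N or contact force between any of the fingers, the arm and bead above 0.3 N).
It fails at once if the battery is lifted out (height (world z) of battery_center above 0.075 m).
It fails at once if the bead's gate is opened or the bead leaves its lane (value of joint bead_lever above 0.12 rad or not (x of bead in the frame of bead_dispenser between -0.022 and 0.075 m and y of bead in the frame of bead_dispenser between -0.03 and 0.03 m and z of bead in the frame of bead_dispenser below 0.066 m)).
It fails at once if a bystander is moved more than 20 mm (distance of any of glue_stick, tape_roll, findings_pot, keys, usb_stick from where it was at the start of the episode above 0.02 m).
It also fails if it takes over 38 s, if anything falls off the work surface, if the arm or the gripper's body presses on something with over 40 N, if the wrist force passes 120 N, or if a joint passes its speed limit or range.

## Working session

There is one attempt and no reset: what is moved stays moved. The work goes in short steps, Python scripts to look and compute and a shell command to move; the robot and the scene stay as the last step left them, time stands still between calls to the robot, and variables do not carry over. Pictures are saved under pics/ and viewed, and the job is handed in when it is done.

```bash
mkdir -p pics; ls; python3 - <<'E'
from rig import sense, capture, calibration, grasp_offset
import cv2, numpy as np
print(sense()); print(grasp_offset)
for n in ("scene","top"):
    p,d=capture(n); cv2.imwrite(f"pics/{n}0.png",p[:,:,::-1]); np.save(f"pics/{n}0.npy",d)
    print(n,calibration(n))
E
```

```text
pics
{'time_s': 0.0, 'joints': array([ 1.05654622e+00,  3.13463780e-01,  1.49843270e+00, -2.70613723e-05,
        1.33101225e+00, -2.23419173e-01]), 'dq': array([-0.00147197, -0.00039715, -0.00015224,  0.00052145,  0.00018473,
        0.00107166]), 'tau': array([-8.97410100e-04, -4.12267578e+01, -2.59746838e+01, -1.98045395e-04,
        4.12456910e-03,  3.64019940e-06]), 'eef_pos': array([150.43990763, 502.71311329, 230.72968038]), 'ee_rot': array([ 0.56675142, -0.42246964,  0.56759493,  0.4220761 ]), 'force': array([-0.01760075,  0.04819186,  0.59870112]), 'wrist_torque': array([-0.01513075, -0.01650564,  0.01971927]), 'grip_width': 0.9993146590937229}
18.700000000000003
scene {'intrinsics': array([[495.34277198,   0.        , 265.26347601],
       [  0.        , 495.34277198, 186.24603005],
       [  0.        ,   0.        ,   1.        ]]), 'world_from_camera': array([[ 7.47092660e-01,  4.58684076e-01, -4.81104434e-01,
         7.95466893e+01],
       [-6.64435724e-01,  5.36465977e-01, -5.20316658e-01,
        -2.85077464e+02],
       [ 1.94351949e-02,  7.08387729e-01,  7.05555879e-01,
         7.34898152e+02],
       [ 0.00000000e+00,  0.00000000e+00,  0.00000000e+00,
         1.00000000e+00]])}
top {'intrinsics': array([[381.67774898,   0.        , 252.09697182],
       [  0.        , 381.67774898, 194.05626516],
       [  0.        ,   0.        ,   1.        ]]), 'world_from_camera': array([[-2.56882316e-02,  9.92280714e-01, -1.21322294e-01,
         4.38883753e+02],
       [-9.99574649e-01, -2.71721313e-02, -1.05922556e-02,
         1.71655109e+02],
       [-1.38070763e-02,  1.20998593e-01,  9.92556651e-01,
         9.39190619e+02],
       [ 0.00000000e+00,  0.00000000e+00,  0.00000000e+00,
         1.00000000e+00]])}
```

View pics/scene0.png

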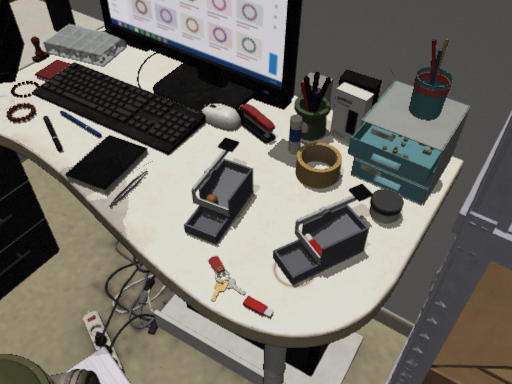

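View pics/top0.png

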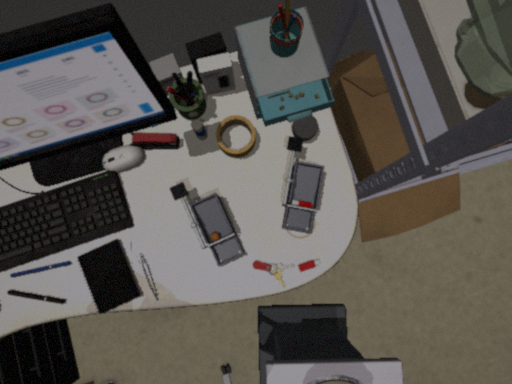

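The scene picture shows the battery (red) in the right-hand dispenser at about (318,244), with its paddle at about (360,192). The dark-lidded pot stands close to that paddle at (386,204) and the tape roll is at (318,165). The bead dispenser is on the left, with its paddle at (228,145). In the top picture the battery paddle is at about (294,144), the pot at (305,127) and the tape at (237,135).

```bash
cat > h.py <<'E'
import numpy as np, cv2
from rig import calibration
def cloud(n,d):
    c=calibration(n);K=c["intrinsics"];T=c["world_from_camera"]
    v,u=np.indices(d.shape)
    P=np.stack([(u-K[0,2])/K[0,0]*d,-(v-K[1,2])/K[1,1]*d,-d],-1)
    return P@T[:3,:3].T+T[:3,3]
def proj(n,p):
    c=calibration(n);K=c["intrinsics"];T=np.linalg.inv(c["world_from_camera"])
    q=np.atleast_2d(p)@T[:3,:3].T+T[:3,3]
    return np.stack([K[0,0]*q[:,0]/-q[:,2]+K[0,2],K[1,1]*-q[:,1]/-q[:,2]+K[1,2]],-1)
E
python3 - <<'E'
from h import *
for n,uv in (("scene",[(360,192),(386,202),(318,165),(228,145),(330,230),(250,300)]),("top",[(294,144),(305,127),(237,135),(179,190),(303,193)])):
    d=np.load(f"pics/{n}0.npy");C=cloud(n,d)
    for u,v in uv: print(n,u,v,C[v,u].round(0))
for n,(u0,v0,w,h) in (("scene",(250,150,170,135)),("top",(260,100,80,145))):
    im=cv2.imread(f"pics/{n}0.png")[v0:v0+h,u0:u0+w]
    k=min(800//w,600//h); cv2.imwrite(f"pics/{n}0c.png",cv2.resize(im,None,fx=k,fy=k,interpolation=cv2.INTER_CUBIC)); print(k)
# clusters height 66..80 in both near paddle
for n in("scene","top"):
    C=cloud(n,np.load(f"pics/{n}0.npy")); im=cv2.imread(f"pics/{n}0.png")
    m=(C[...,2]>66)&(C[...,2]<80)&(im.max(-1)<50)&(np.load(f"pics/{n}0.npy")>0)
    k,l,s,c=cv2.connectedComponentsWithStats(m.astype(np.uint8))
    for i in range(1,k):
        if s[i,4]>30: 
            q=C[l==i]; print(n,c[i].round(1),s[i,4],q.mean(0).round(1),q.min(0).round(0),q.max(0).round(0),(q.min(0)/2+q.max(0)/2).round(1))
E
```

```text
scene 360 192 [656.  76.  73.]
scene 386 202 [704.  43.  39.]
scene 318 165 [715. 232.  -2.]
scene 228 145 [553. 344.  72.]
scene 330 230 [571.  68.  35.]
scene 250 300 [376.  66.   5.]
top 294 144 [659.  81.  74.]
top 305 127 [708.  49.  41.]
top 237 135 [705. 216.  -1.]
top 179 190 [559. 348.  74.]
top 303 193 [548.  60.  36.]
4
4
scene [58.7  7.5] 101 [ 563.7 1146.9   73.1] [ 540. 1133.   66.] [ 601. 1174.   80.] [ 570.7 1153.8   73.1]
scene [ 8.9 44.9] 143 [ 371.  1027.2   73.3] [325. 964.  66.] [ 431. 1133.   80.] [ 378.1 1048.6   73. ]
scene [325.2 104.6] 36 [809.2 310.8  73.7] [799. 291.  67.] [818. 330.  80.] [808.3 310.1  73.4]
scene [312.3 113. ] 177 [764.5 308.   73.1] [741. 284.  66.] [794. 348.  80.] [767.8 316.1  73.1]
scene [352.2 116.9] 49 [822.  240.5  73.2] [817. 228.  66.] [826. 253.  80.] [821.5 240.4  73.2]
scene [228.  144.3] 160 [554.9 346.   71.8] [537. 328.  67.] [575. 367.  75.] [556.2 347.5  71.4]
scene [360.2 192.2] 208 [657.1  75.8  72. ] [640.  57.  68.] [674.  94.  75.] [657.4  75.4  71.5]
top [223.4  79.4] 37 [821.  242.1  73.1] [817. 226.  67.] [825. 257.  80.] [820.9 241.7  73.2]
top [166.9  81.9] 36 [818.9 376.4  73.4] [813. 361.  67.] [825. 391.  80.] [819.2 376.1  73.2]
top [194.2 107.3] 59 [753.7 311.7  75.3] [742. 288.  68.] [780. 348.  80.] [761.  317.9  74.1]
top [294.9 143.7] 176 [659.3  78.6  74.4] [642.  60.  70.] [675.  95.  79.] [658.5  77.3  74.5]
top [178.8 190.8] 169 [556.6 348.6  74.3] [540. 330.  71.] [575. 367.  79.] [557.6 348.3  74.6]
```

View pics/scene0c.png

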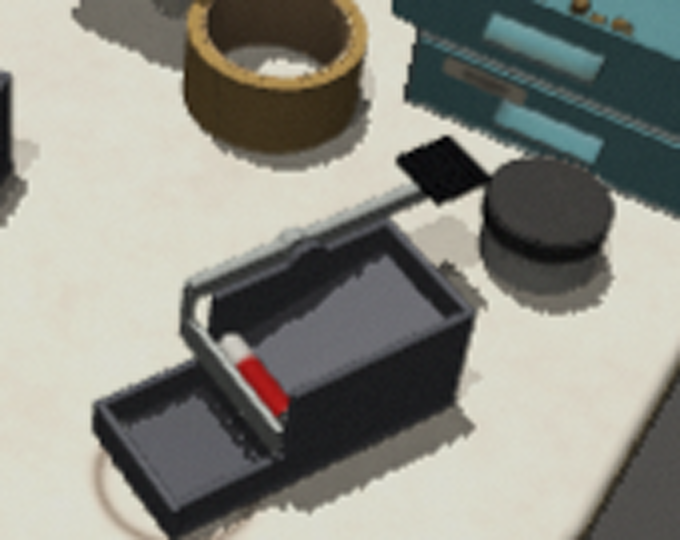

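View pics/top0c.png

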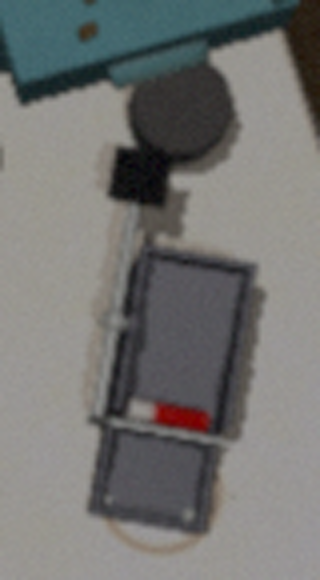

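```bash
python3 - <<'E'
from h import *
from rig import sense
from scipy.spatial.transform import Rotation as R
q=sense()["ee_rot"]; r=R.from_quat(np.r_[q[1:],q[0]]); print(r.as_matrix().round(3))
for n in("scene","top"):
    d=np.load(f"pics/{n}0.npy");C=cloud(n,d)[d>0]
    m=(C[:,0]>450)&(C[:,0]<850)&(C[:,1]>-200)&(C[:,1]<260)&(C[:,2]>85)
    g={}
    for p in C[m]: 
        k=(int(p[0]//40*40),int(p[1]//40*40)); g[k]=max(g.get(k,0),int(p[2]))
    print(n,sorted(g.items()))
    # dispenser box points z 10..70
    C=cloud(n,d); m=(C[...,2]>3)&(C[...,2]<80)&(C[...,0]>420)&(C[...,0]<690)&(C[...,1]>0)&(C[...,1]<125)&(d>0)
    # rim top z 60-70
    t=C[m&(C[...,2]>63)&(C[...,2]<68)]; print(n,len(t),cv2.minAreaRect(t[:,:2].astype(np.float32)))
    # pot
    m=(C[...,2]>36)&(C[...,2]<44)&(C[...,0]>670)&(C[...,0]<750)&(C[...,1]>0)&(C[...,1]<95)
    print("pot",C[m].mean(0),C[m].min(0),C[m].max(0),cv2.minEnclosingCircle(C[m][:,:2].astype(np.float32)))
im=cv2.imread("pics/top0.png").astype(int); d=np.load("pics/top0.npy");C=cloud("top",d)
m=(im[...,2]>130)&(im[...,1]<80)&(C[...,0]>480)&(C[...,1]<150)&(C[...,1]>0)&(C[...,0]<600); print("red",C[m].mean(0))
E
```

```text
[[-0.001 -0.958  0.287]
 [-0.001  0.287  0.958]
 [-1.     0.    -0.001]]
scene [((520, -200), 284), ((520, -160), 416), ((560, -200), 379), ((560, -160), 418), ((600, -160), 260), ((600, -120), 258), ((640, -160), 258), ((640, -120), 259), ((680, -120), 259), ((680, 40), 143), ((680, 80), 144), ((680, 120), 143), ((720, -120), 259), ((720, -40), 142), ((720, 0), 144), ((720, 40), 143), ((720, 80), 149), ((720, 120), 150), ((720, 160), 149), ((760, -120), 259), ((760, -80), 259), ((760, 0), 151), ((760, 40), 152), ((760, 80), 151), ((760, 120), 151), ((760, 160), 151), ((800, -80), 259), ((800, 0), 151), ((800, 40), 230), ((800, 80), 298), ((800, 120), 228), ((800, 160), 151), ((800, 200), 129), ((800, 240), 129), ((840, 0), 149), ((840, 40), 229), ((840, 80), 285), ((840, 120), 227), ((840, 160), 150), ((840, 200), 128), ((840, 240), 129)]
scene 512 ((586.78857421875, 56.57391357421875), (87.4004135131836, 146.64089965820312), 82.70054626464844)
pot [709.62538583  44.96854659  38.22444391] [677.66109211  14.24411477  36.01380743] [742.6963697   77.44839622  41.84769502] ((710.2446289
[... 782 characters left out ...]
), ((800, -80), 267), ((800, 0), 154), ((800, 40), 233), ((800, 80), 301), ((800, 120), 232), ((800, 160), 154), ((800, 200), 133), ((800, 240), 131), ((840, -200), 273), ((840, -160), 326), ((840, -120), 326), ((840, -80), 266), ((840, 0), 151), ((840, 40), 231), ((840, 80), 275), ((840, 120), 231), ((840, 160), 154), ((840, 200), 131), ((840, 240), 132)]
top 251 ((575.4723510742188, 61.02900695800781), (83.66874694824219, 125.85578155517578), 78.25891876220703)
pot [706.9397782   47.32799368  40.01628477] [679.0873307   16.779529    36.12834667] [736.63997673  78.27691908  43.92143333] ((710.4946899414062, 48.04727554321289), 31.508625030517578)
red [524.10977101  71.4413043   43.87363519]
```

```bash
python3 - <<'E'
from h import *
for n in("scene","top"):
    d=np.load(f"pics/{n}0.npy");C=cloud(n,d)[d>0]
    for zl,zh in((60,100),(100,140),(140,180),(180,250),(250,600)):
        for y in range(-240,240,40):
            m=(C[:,0]>450)&(C[:,0]<850)&(C[:,1]>y)&(C[:,1]<y+40)&(C[:,2]>zl)&(C[:,2]<zh)
            if m.sum()>4: print(n,zl,zh,"y",y,"xmin",np.sort(C[m][:,0])[:4].round()[[0,3]])
print(proj("top",[[150,503,231],[0,0,0]]),proj("scene",[[150,503,231],[0,0,0]]))
E
```

```text
scene 60 100 y -200 xmin [562. 564.]
scene 60 100 y -160 xmin [557. 558.]
scene 60 100 y 0 xmin [511. 513.]
scene 60 100 y 40 xmin [576. 585.]
scene 60 100 y 80 xmin [519. 521.]
scene 60 100 y 120 xmin [699. 751.]
scene 60 100 y 160 xmin [758. 772.]
scene 60 100 y 200 xmin [460. 460.]
scene 100 140 y -200 xmin [563. 564.]
scene 100 140 y -160 xmin [557. 558.]
scene 100 140 y -40 xmin [731. 732.]
scene 100 140 y 0 xmin [720. 722.]
scene 100 140 y 40 xmin [699. 701.]
scene 100 140 y 80 xmin [695. 697.]
scene 100 140 y 120 xmin [692. 693.]
scene 100 140 y 160 xmin [743. 746.]
scene 100 140 y 200 xmin [820. 821.]
scene 140 180 y -200 xmin [562. 563.]
scene 140 180 y -160 xmin [558. 559.]
scene 140 180 y -40 xmin [733. 736.]
scene 140 180 y 0 xmin [722. 723.]
scene 140 180 y 40 xmin [712. 713.]
scene 140 180 y 80 xmin [702. 702.]
scene 140 180 y 120 xmin [694. 695.]
scene 140 180 y 160 xmin [743. 746.]
scene 180 250 y -240 xmin [565. 566.]
scene 180 250 y -200 xmin [549. 549.]
scene 180 250 y -160 xmin [547. 547.]
scene 180 250 y 40 xmin [833. 835.]
scene 180 250 y 80 xmin [826. 827.]
sce
[... 890 characters left out ...]
 xmin [701. 703.]
top 140 180 y 120 xmin [694. 695.]
top 140 180 y 160 xmin [743. 745.]
top 180 250 y -240 xmin [569. 571.]
top 180 250 y -200 xmin [550. 552.]
top 180 250 y -160 xmin [548. 548.]
top 180 250 y -120 xmin [607. 614.]
top 180 250 y -80 xmin [759. 764.]
top 180 250 y 40 xmin [837. 838.]
top 180 250 y 80 xmin [828. 828.]
top 180 250 y 120 xmin [834. 835.]
top 250 600 y -240 xmin [568. 569.]
top 250 600 y -200 xmin [550. 552.]
top 250 600 y -160 xmin [548. 549.]
top 250 600 y -120 xmin [616. 617.]
top 250 600 y -80 xmin [764. 767.]
top 250 600 y 80 xmin [833. 834.]
[[ 73.58621777 410.85082265]
 [337.30794956 430.97866232]] [[-32.62429325 125.44151865]
 [ 57.90743725 504.73053029]]
```

The battery paddle is at about (658,77,73). An open drawer overhangs at x≈695 for z 100–150, and a shelf stands at y<-110, so I need to see the arm's shape before going in. I'll first move partway over free desk and shut the fingers.

```bash
python3 -m jog '[{"linear":[0,-0.1,-0.04],"rotation":[0,0,0],"grip":0},{"linear":[0,-0.2,-0.08],"rotation":[0,0,0],"grip":0},{"linear":[0,-0.3,-0.12],"rotation":[0,0,0],"grip":0},{"linear":[0,-0.4,-0.16],"rotation":[0,0,0],"grip":0},{"linear":[0,-0.5,-0.2],"rotation":[0,0,0],"grip":0},{"linear":[0,-0.6,-0.24],"rotation":[0,0,0],"grip":0},{"linear":[0,-0.7,-0.28],"rotation":[0,0,0],"grip":0},{"linear":[0,-0.8,-0.33],"rotation":[0,0,0],"grip":0},{"linear":[0,-0.92,-0.39],"rotation":[0,0,0],"grip":0},{"linear":[0,-0.92,-0.39],"rotation":[0,0,0],"grip":0},{"linear":[0,-0.92,-0.39],"rotation":[0,0,0],"grip":0}]' 20
python3 - <<'E'
from rig import sense, capture
import cv2, numpy as np
s=sense(); print(s["joints"].round(3),s["eef_pos"],np.arctan2(s["eef_pos"][1],s["eef_pos"][0]))
for n in ("scene","top"):
    p,d=capture(n); cv2.imwrite(f"pics/{n}1.png",p[:,:,::-1]); np.save(f"pics/{n}1.npy",d)
E
```

```text
time_s: 1.02
eef_pos: [382.2, 310.3, 230.5]
ee_rot: [0.567, -0.421, 0.569, 0.421]
force: [0.3, 0.9, -0.6]
grip_width: -0.0
[ 4.440e-01  2.430e-01  1.593e+00 -1.000e-03  1.308e+00 -8.330e-01] [382.19941058 310.34895591 230.46041018] 0.6820200894699529
```

View pics/scene1.png

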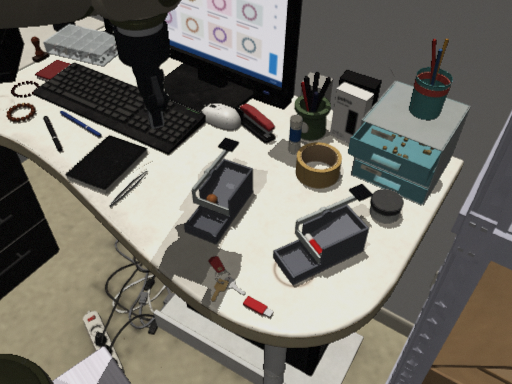

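View pics/top1.png

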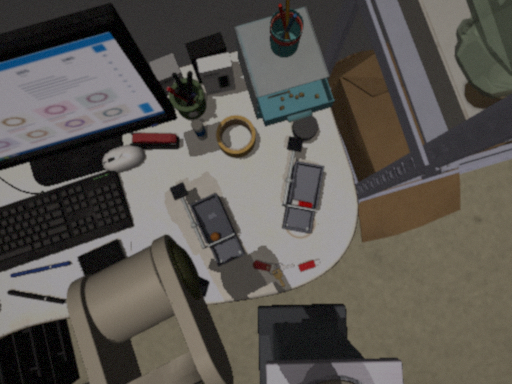

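```bash
python3 - <<'E'
from h import *
from rig import sense
print(proj("top",[[382,310,230]]),proj("scene",[[382,310,230]]))
j1=.444
for n in("top","scene"):
    d=np.load(f"pics/{n}1.npy");d0=np.load(f"pics/{n}0.npy")
    C=cloud(n,d); m=(d>0)&(d0-d>60)&(C[...,2]>180)
    P=C[m]; r=P[:,0]*np.cos(j1)+P[:,1]*np.sin(j1); l=-P[:,0]*np.sin(j1)+P[:,1]*np.cos(j1)
    tr=382.2*np.cos(j1)+310.3*np.sin(j1); tl=-382.2*np.sin(j1)+310.3*np.cos(j1)
    print(n,"tcp r,l",tr,tl)
    for z in range(180,800,40):
        k=(P[:,2]>=z)&(P[:,2]<z+40)
        if k.sum()>5: print(z,k.sum(),"r",np.percentile(r[k],[1,99]).round(),"l",np.percentile(l[k],[1,99]).round())
E
```

```text
[[182.6806235 273.8451459]] [[155.83596404 125.00956129]]
top tcp r,l 478.43307822899385 116.03757863868711
300 129 r [431. 458.] l [66. 81.]
420 39 r [417. 449.] l [ 58. 161.]
460 1496 r [358. 524.] l [ 48. 161.]
500 10206 r [364. 519.] l [ 50. 175.]
540 3672 r [366. 454.] l [ 58. 176.]
scene tcp r,l 478.43307822899385 116.03757863868711
220 205 r [464. 484.] l [100. 126.]
260 228 r [440. 483.] l [ 73. 140.]
300 750 r [431. 482.] l [ 63. 136.]
340 909 r [441. 494.] l [ 77. 137.]
380 1412 r [441. 499.] l [ 77. 142.]
420 743 r [416. 492.] l [ 51. 130.]
460 1521 r [288. 448.] l [54. 99.]
500 1807 r [239. 349.] l [56. 96.]
540 92 r [237. 255.] l [68. 72.]
```

The arm is offset to one side and its wrist sits directly above the fingers, clear of the shelf. I'll lean the tool about 23° so the gripper body stays back from the open drawer, moving halfway first.

```bash
python3 -m jog '[{"linear":[0.01,-0.06,-0.03],"rotation":[0,0,-0.1],"grip":0},{"linear":[0.02,-0.13,-0.06],"rotation":[0,0,-0.2],"grip":0},{"linear":[0.04,-0.21,-0.09],"rotation":[0,0,-0.3],"grip":0},{"linear":[0.05,-0.29,-0.12],"rotation":[0,0,-0.42],"grip":0},{"linear":[0.06,-0.37,-0.16],"rotation":[0,0,-0.54],"grip":0},{"linear":[0.08,-0.45,-0.2],"rotation":[0,0,-0.66],"grip":0},{"linear":[0.09,-0.51,-0.22],"rotation":[0,0,-0.74],"grip":0},{"linear":[0.1,-0.556,-0.24],"rotation":[0,0,-0.8],"grip":0},{"linear":[0.1,-0.556,-0.24],"rotation":[0,0,-0.8],"grip":0}]'
cat >> h.py <<'E'
def todo(target):
    from rig import sense
    from scipy.spatial.transform import Rotation as R
    s=sense(); q=s["ee_rot"]; r=R.from_quat(np.r_[q[1:],q[0]])
    print("pos",s["eef_pos"].round(1),"j",s["joints"].round(3),"F",s["force"].round(1)); print("tool x",r.as_matrix()[:,0].round(3),"z",r.as_matrix()[:,2].round(3))
    print("linear",(r.inv().apply(np.array(target)-s["eef_pos"])/300).round(3))
E
python3 - <<'E'
from h import *
todo([660,76,150])
E
```

```text
time_s: 1.87
eef_pos: [519.7, 195.1, 199.6]
ee_rot: [0.639, -0.527, 0.473, 0.302]
force: [0.2, 0.4, 0.0]
grip_width: -0.001
pos [519.7 195.1 199.6] j [ 0.24   0.264  1.705 -0.268  0.843 -0.895] F [0.2 0.4 0. ]
tool x [ 0.371 -0.113 -0.922] z [ 0.286  0.958 -0.002]
linear [ 0.371 -0.453 -0.246]
```

```bash
python3 -m jog '[{"linear":[0.04,-0.05,-0.03],"rotation":[0,0,0],"grip":0},{"linear":[0.09,-0.11,-0.06],"rotation":[0,0,0],"grip":0},{"linear":[0.14,-0.17,-0.09],"rotation":[0,0,0],"grip":0},{"linear":[0.2,-0.24,-0.13],"rotation":[0,0,0],"grip":0},{"linear":[0.25,-0.31,-0.17],"rotation":[0,0,0],"grip":0},{"linear":[0.3,-0.37,-0.2],"rotation":[0,0,0],"grip":0},{"linear":[0.34,-0.42,-0.23],"rotation":[0,0,0],"grip":0},{"linear":[0.37,-0.453,-0.246],"rotation":[0,0,0],"grip":0},{"linear":[0.37,-0.453,-0.246],"rotation":[0,0,0],"grip":0}]'
python3 - <<'E'
from h import *
from rig import capture
todo([660,76,90])
for n in ("scene","top"):
    p,d=capture(n); cv2.imwrite(f"pics/{n}2.png",p[:,:,::-1]); np.save(f"pics/{n}2.npy",d)
im=cv2.imread("pics/scene2.png")[60:260,240:440]; cv2.imwrite("pics/scene2c.png",cv2.resize(im,None,fx=3,fy=3,interpolation=cv2.INTER_CUBIC))
E
```

```text
time_s: 2.62
eef_pos: [660.4, 76.0, 149.2]
ee_rot: [0.639, -0.526, 0.473, 0.302]
force: [-0.2, -0.1, 0.8]
grip_width: -0.002
pos [660.4  76.  149.2] j [-0.02   0.517  1.475 -0.151  0.772 -1.213] F [-0.2 -0.1  0.8]
tool x [ 0.37  -0.113 -0.922] z [ 0.286  0.958 -0.002]
linear [0.182 0.077 0.   ]
```

View pics/scene2.png

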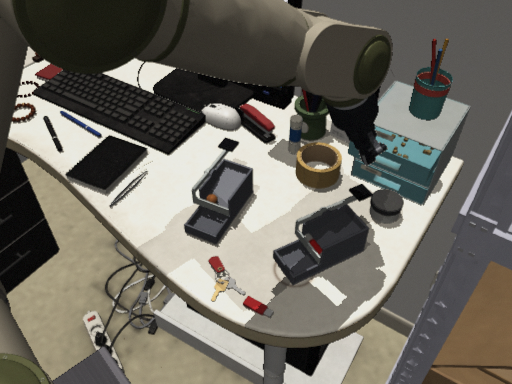

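View pics/scene2c.png

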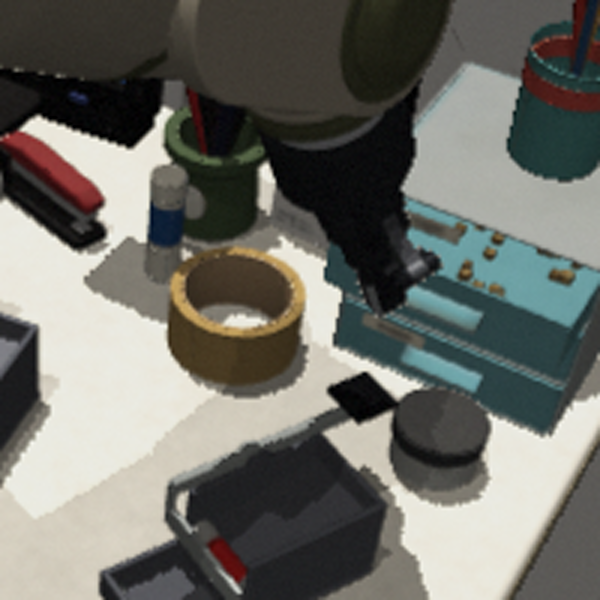

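View pics/top2.png

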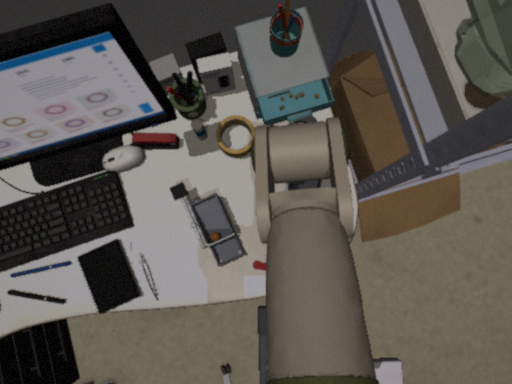

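The scene crop shows the finger tips above the paddle at about (400,300) in crop pixels, which is (373,160) in full-picture pixels. The pot is to their right at (387,203), the battery is still in its lane, and the bead dispenser is untouched. I'll check the projected TCP and the gripper's clearance to the drawer.

```bash
python3 - <<'E'
from h import *
print(proj("scene",[[660.4,76,149.2],[660,76,73]]))
d=np.load("pics/scene2.npy");d0=np.load("pics/scene0.npy");C=cloud("scene",d)
m=(d>0)&(d0-d>20)&(C[...,2]>130)&(C[...,1]<180)&(C[...,0]>550)
P=C[m]
for z in range(130,420,20):
    k=(P[:,2]>=z)&(P[:,2]<z+20)
    if k.sum()>3: print(z,k.sum(),np.percentile(P[k],[2,98],axis=0)[:,:2].round().tolist())
# drawer front: smallest x by y for z 95..155
D=cloud("scene",d0)
for y in range(20,150,20):
    k=(D[...,2]>60)&(D[...,2]<160)&(abs(D[...,1]-y)<10)&(D[...,0]>680)
    print(y,D[k][:,0].min().round(),D[k][:,2].min().round())
E
```

```text
[[368.01186331 160.80153695]
 [361.17569337 190.98134311]]
130 4 [[648.0, 71.0], [656.0, 72.0]]
150 80 [[642.0, 61.0], [660.0, 85.0]]
170 39 [[624.0, 58.0], [642.0, 107.0]]
190 138 [[612.0, 44.0], [644.0, 117.0]]
210 157 [[601.0, 27.0], [623.0, 101.0]]
230 313 [[600.0, 25.0], [625.0, 79.0]]
250 287 [[573.0, 47.0], [617.0, 102.0]]
270 429 [[566.0, 53.0], [625.0, 103.0]]
290 527 [[563.0, 55.0], [623.0, 107.0]]
310 382 [[551.0, 58.0], [615.0, 106.0]]
330 32 [[550.0, 38.0], [584.0, 77.0]]
350 174 [[551.0, 34.0], [603.0, 43.0]]
370 250 [[551.0, 32.0], [612.0, 46.0]]
390 346 [[550.0, 34.0], [612.0, 49.0]]
410 626 [[551.0, 38.0], [603.0, 155.0]]
20 723.0 61.0
40 707.0 60.0
60 702.0 60.0
80 696.0 98.0
100 695.0 99.0
120 697.0 98.0
140 692.0 98.0
```

Clearance is good: the gripper's front stays at x ≤ 660 and the drawer starts at x ≈ 695. I'll descend to just above the paddle.

```bash
python3 -m jog '[{"linear":[0.05,0.021,0],"rotation":[0,0,0],"grip":0},{"linear":[0.1,0.042,0],"rotation":[0,0,0],"grip":0},{"linear":[0.15,0.063,0],"rotation":[0,0,0],"grip":0},{"linear":[0.197,0.082,0],"rotation":[0,0,0],"grip":0},{"linear":[0.197,0.082,0],"rotation":[0,0,0],"grip":0},{"linear":[0.197,0.082,0],"rotation":[0,0,0],"grip":0}]'
python3 - <<'E'
from h import *
from rig import capture
todo([660,76,55])
for n in ("scene",):
    p,d=capture(n); cv2.imwrite(f"pics/{n}3.png",p[:,:,::-1]); np.save(f"pics/{n}3.npy",d)
im=cv2.imread("pics/scene3.png")[120:270,270:420]; cv2.imwrite("pics/scene3c.png",cv2.resize(im,None,fx=4,fy=4,interpolation=cv2.INTER_CUBIC))
E
```

```text
time_s: 3.22
eef_pos: [658.8, 78.4, 86.5]
ee_rot: [0.638, -0.527, 0.472, 0.303]
force: [0.7, 0.1, -0.0]
grip_width: -0.002
pos [658.8  78.4  86.5] j [-0.017  0.594  1.534 -0.178  0.638 -1.177] F [ 0.7  0.1 -0. ]
tool x [ 0.37  -0.111 -0.922] z [ 0.284  0.959 -0.002]
linear [ 0.099  0.035 -0.006]
```

View pics/scene3c.png

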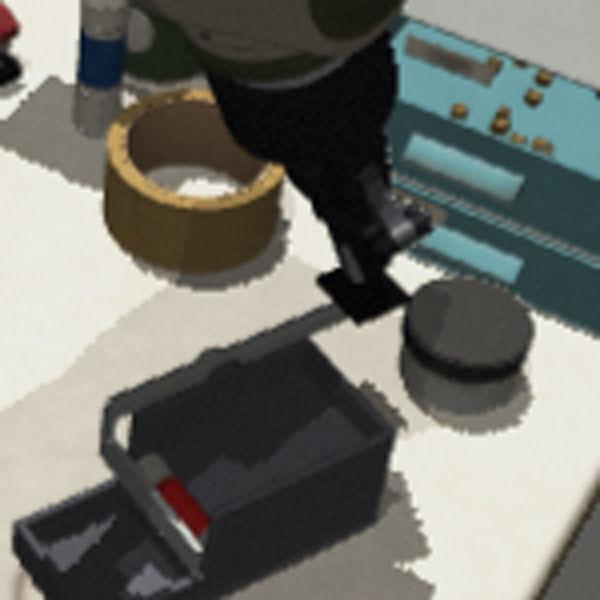

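The tips sit just above the paddle at crop (368,280), and the pot and drawer are clear. I'll press down to about z 56 and check.

```bash
python3 -m jog '[{"linear":[0.025,0.009,-0.002],"rotation":[0,0,0],"grip":0},{"linear":[0.05,0.018,-0.004],"rotation":[0,0,0],"grip":0},{"linear":[0.075,0.027,-0.006],"rotation":[0,0,0],"grip":0},{"linear":[0.097,0.035,-0.006],"rotation":[0,0,0],"grip":0},{"linear":[0.097,0.035,-0.006],"rotation":[0,0,0],"grip":0}]'
python3 - <<'E'
from h import *
from rig import capture
todo([660,76,43])
for n in ("scene",):
    p,d=capture(n); cv2.imwrite(f"pics/{n}4.png",p[:,:,::-1]); np.save(f"pics/{n}4.npy",d)
im=cv2.imread("pics/scene4.png")[120:270,270:420]; cv2.imwrite("pics/scene4c.png",cv2.resize(im,None,fx=4,fy=4,interpolation=cv2.INTER_CUBIC))
E
```

```text
time_s: 3.68
eef_pos: [660.2, 75.9, 55.1]
ee_rot: [0.638, -0.527, 0.472, 0.303]
force: [0.7, 1.4, 2.9]
grip_width: -0.002
pos [660.2  75.9  55.1] j [-0.021  0.641  1.55  -0.192  0.575 -1.163] F [0.7 1.4 2.9]
tool x [ 0.371 -0.111 -0.922] z [ 0.284  0.959 -0.002]
linear [0.037 0.016 0.   ]
```

View pics/scene4c.png

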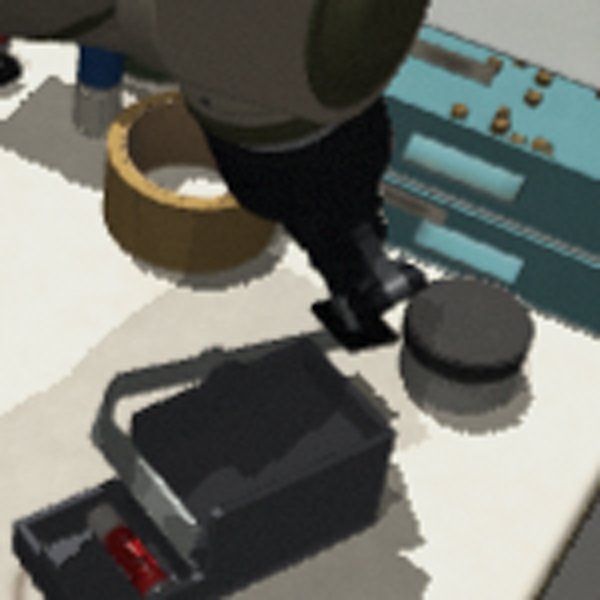

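The gate has lifted and the battery seems to be rolling into the tray, at about (130,555) in the crop. I'll press the remaining few millimetres and hold about a second so the gate clears it fully.

```bash
python3 -m jog '[{"linear":[0.012,0.005,0],"rotation":[0,0,0],"grip":0},{"linear":[0.024,0.01,0],"rotation":[0,0,0],"grip":0},{"linear":[0.034,0.015,0],"rotation":[0,0,0],"grip":0},{"linear":[0.034,0.015,0],"rotation":[0,0,0],"grip":0},{"linear":[0.034,0.015,0],"rotation":[0,0,0],"grip":0},{"linear":[0.034,0.015,0],"rotation":[0,0,0],"grip":0},{"linear":[0.034,0.015,0],"rotation":[0,0,0],"grip":0},{"linear":[0.034,0.015,0],"rotation":[0,0,0],"grip":0},{"linear":[0.034,0.015,0],"rotation":[0,0,0],"grip":0},{"linear":[0.034,0.015,0],"rotation":[0,0,0],"grip":0},{"linear":[0.034,0.015,0],"rotation":[0,0,0],"grip":0},{"linear":[0.034,0.015,0],"rotation":[0,0,0],"grip":0},{"linear":[0.034,0.015,0],"rotation":[0,0,0],"grip":0},{"linear":[0.034,0.015,0],"rotation":[0,0,0],"grip":0}]'
python3 - <<'E'
from h import *
from rig import capture
todo([658,77,90])
for n in ("scene",):
    p,d=capture(n); cv2.imwrite(f"pics/{n}5.png",p[:,:,::-1]); np.save(f"pics/{n}5.npy",d)
    C=cloud(n,d); im=p.astype(int); m=(im[...,0]>90)&(im[...,1]<60)&(C[...,0]>400)&(C[...,0]<600)&(C[...,1]>20)&(C[...,1]<150)
    print("red",m.sum(),C[m].mean(0).round(1))
im=cv2.imread("pics/scene5.png")[150:300,260:410]; cv2.imwrite("pics/scene5c.png",cv2.resize(im,None,fx=4,fy=4,interpolation=cv2.INTER_CUBIC))
E
```

```text
time_s: 4.9
eef_pos: [660.3, 75.9, 44.8]
ee_rot: [0.639, -0.527, 0.472, 0.302]
force: [0.3, -1.0, 3.6]
grip_width: -0.002
pos [660.3  75.9  44.8] j [-0.021  0.656  1.555 -0.199  0.554 -1.155] F [ 0.3 -1.   3.6]
tool x [ 0.371 -0.112 -0.922] z [ 0.284  0.959 -0.002]
linear [-0.142 -0.051  0.001]
red 0 [nan nan nan]<stdin>:7: RuntimeWarning: Mean of empty slice.
  ret = um.true_divide(
```

View pics/scene5c.png

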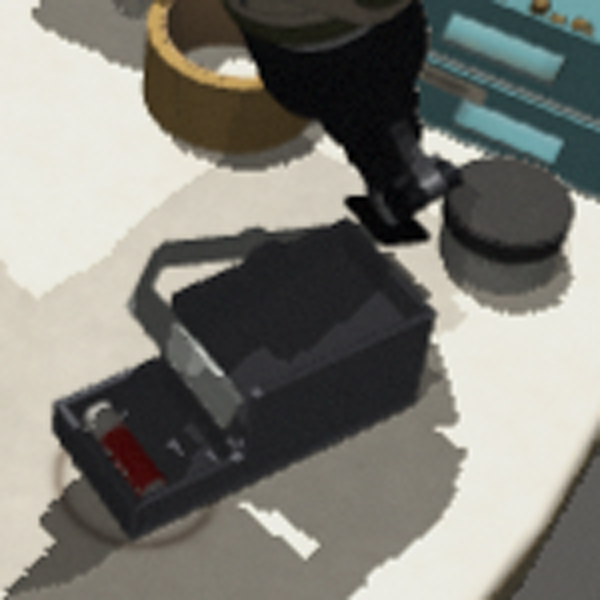

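The battery lies in the tray against its front wall, at crop (130,455), and the gate is fully up. I'll lift straight up and let the gate shut.

```bash
python3 -m jog '[{"linear":[-0.03,-0.013,0],"rotation":[0,0,0],"grip":0},{"linear":[-0.06,-0.025,0],"rotation":[0,0,0],"grip":0},{"linear":[-0.09,-0.038,0],"rotation":[0,0,0],"grip":0},{"linear":[-0.13,-0.054,0],"rotation":[0,0,0],"grip":0},{"linear":[-0.18,-0.075,0],"rotation":[0,0,0],"grip":0},{"linear":[-0.24,-0.1,0],"rotation":[0,0,0],"grip":0},{"linear":[-0.3,-0.125,0],"rotation":[0,0,0],"grip":0},{"linear":[-0.35,-0.146,0],"rotation":[0,0,0],"grip":0},{"linear":[-0.4,-0.167,0],"rotation":[0,0,0],"grip":0},{"linear":[-0.4,-0.167,0],"rotation":[0,0,0],"grip":0},{"linear":[-0.4,-0.167,0],"rotation":[0,0,0],"grip":0}]'
python3 - <<'E'
from h import *
from rig import capture
todo([520,195,200])
for n in ("scene",):
    p,d=capture(n); cv2.imwrite(f"pics/{n}6.png",p[:,:,::-1]); np.save(f"pics/{n}6.npy",d)
E
```

```text
time_s: 5.87
eef_pos: [659.7, 76.4, 175.4]
ee_rot: [0.639, -0.527, 0.472, 0.302]
force: [-0.8, -0.6, 0.5]
grip_width: -0.001
pos [659.7  76.4 175.4] j [-0.02   0.487  1.45  -0.142  0.825 -1.227] F [-0.8 -0.6  0.5]
tool x [ 0.372 -0.111 -0.922] z [ 0.284  0.959 -0.001]
linear [-0.293  0.483  0.247]
```

View pics/scene6.png

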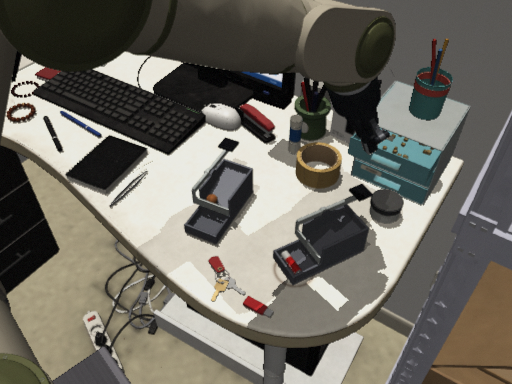

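The gate is shut, the battery is in the tray at (292,262), and the bead is still at (212,199). I'll back the arm away for an unobstructed check from both cameras.

```bash
python3 -m jog '[{"linear":[-0.04,0.05,0.03],"rotation":[0,0,0],"grip":0},{"linear":[-0.09,0.12,0.06],"rotation":[0,0,0],"grip":0},{"linear":[-0.14,0.2,0.1],"rotation":[0,0,0],"grip":0},{"linear":[-0.19,0.29,0.15],"rotation":[0,0,0],"grip":0},{"linear":[-0.25,0.4,0.2],"rotation":[0,0,0],"grip":0},{"linear":[-0.3,0.5,0.26],"rotation":[0,0,0],"grip":0},{"linear":[-0.35,0.6,0.32],"rotation":[0,0,0],"grip":0},{"linear":[-0.38,0.7,0.38],"rotation":[0,0,0],"grip":0},{"linear":[-0.4,0.78,0.43],"rotation":[0,0,0],"grip":0},{"linear":[-0.4,0.82,0.46],"rotation":[0,0,0],"grip":0},{"linear":[-0.4,0.82,0.46],"rotation":[0,0,0],"grip":0},{"linear":[-0.4,0.82,0.46],"rotation":[0,0,0],"grip":0}]'
python3 - <<'E'
from h import *
from rig import capture
todo([520,195,200])
for n in ("scene","top"):
    p,d=capture(n); cv2.imwrite(f"pics/{n}7.png",p[:,:,::-1]); np.save(f"pics/{n}7.npy",d)
    C=cloud(n,d); im=p.astype(int); m=(im[...,0]>110)&(im[...,1]<70)&(C[...,0]>420)&(C[...,0]<600)&(C[...,1]>20)&(C[...,1]<150)
    print(n,"red",m.sum(),C[m].mean(0).round(1))
    d0=np.load(f"pics/{n}0.npy");C0=cloud(n,d0)
    for nm,D,E in(("before",C0,cv2.imread(f"pics/{n}0.png")),("after",C,cv2.imread(f"pics/{n}7.png"))):
        for lab,(x,y) in dict(battery=(658,77),bead=(557,348)).items():
            k=(abs(D[...,0]-x)<25)&(abs(D[...,1]-y)<25)&(D[...,2]>55)&(D[...,2]<85)&(E.max(-1)<50)
            print(n,nm,lab,"paddle",D[k].mean(0).round(1),k.sum())
        k=(D[...,2]>34)&(D[...,2]<46)&(np.hypot(D[...,0]-710,D[...,1]-46)<45); print(" pot",D[k].mean(0).round(1))
E
```

```text
time_s: 6.92
eef_pos: [436.0, 286.5, 188.5]
ee_rot: [0.637, -0.527, 0.473, 0.304]
force: [-0.3, -0.6, -0.9]
grip_width: -0.003
pos [436.  286.5 188.5] j [ 0.492  0.244  1.762 -0.361  0.882 -0.598] F [-0.3 -0.6 -0.9]
tool x [ 0.368 -0.112 -0.923] z [ 0.283  0.959 -0.004]
linear [ 0.102 -0.342 -0.213]
scene red 110 [474.9  64.9  19. ]
scene before battery paddle [657.1  75.8  71.9] 209
scene before bead paddle [554.7 345.9  71.6] 162
 pot [709.   44.7  38. ]
scene after battery paddle [657.1  75.7  72.1] 206
scene after bead paddle [554.8 345.7  71.8] 158
 pot [709.2  45.1  38. ]
top red 51 [475.9  67.6  21.6]
top before battery paddle [659.3  78.6  74.4] 176
top before bead paddle [556.6 348.6  74.3] 169
 pot [706.5  47.3  39.9]
top after battery paddle [659.5  78.7  74.2] 166
top after bead paddle [556.5 348.6  74.5] 163
 pot [706.8  47.4  40. ]
```

View pics/scene7.png

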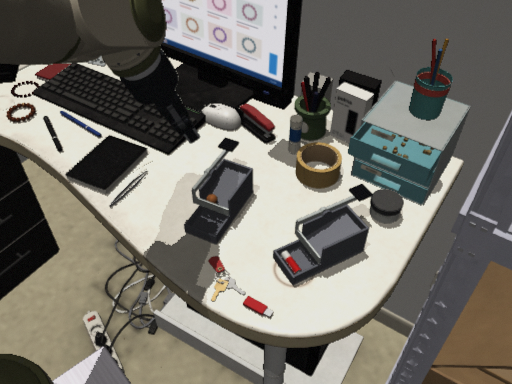

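View pics/top7.png

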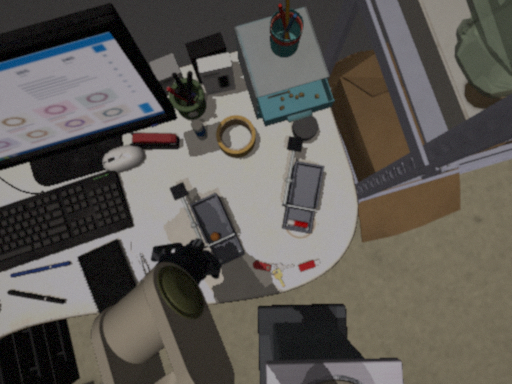

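Both views show the battery lying in its tray and both paddles level at the heights they started from. The bead and the bystanders have not moved, and the robot is clear.

```bash
python3 - <<'E'
from rig import finish_job, sense
print(finish_job()); print(sense()["time_s"])
E
```

```text
the job is handed in; nothing more can be done
None
the job is handed in; nothing more can be done
```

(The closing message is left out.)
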